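# Draw the blind plug from the extraction manifold with its puller

### The job

Take the T-handled puller rod out of its stand, put its cross-lug through the slot of the square steel plug in the slanted port of the fume-extraction manifold, and lock it under the plug's top with a quarter turn. Draw the plug straight out along its bore, then set it down gently, standing on its base in the empty low cardboard tray near the manifold, and let go, leaving the puller in the plug. Leave the other things on the bench where they are.

Things in the scene. Friction and masses are not known exactly. Their poses are not given: they have to be found in the camera images.
- rod: Steel puller rod, 116 mm long, about 250 g. Origin: centre of its lower tip; z runs up to the handle. Shaft 10 mm in diameter. At 80 to 116 mm a flat-sided T-handle, 64 mm along x, 16 mm thick along y. Handle and lug are parallel and symmetric (half a turn changes nothing). At the start it hangs upright in the stand by its flange.
- rod_lug (a point): Middle of the rod's cross-lug, 8 mm above the tip, axes as rod. Lug: 32 mm along x, 8 mm along y, from 4 to 12 mm above the tip; below it a 26 x 6 mm foot.
- rod_flange (a point): Centre of the lower face of the rod's round flange (32 mm across, 5 mm thick), 36 mm above the tip; it is the depth stop on the plug's top.
- rod_grip (a point): Centre of the rod's T-handle, 98 mm above its tip; axes as rod. Grip it across its 16 mm thickness.
- stand: Black block 90 x 70 x 45 mm, fixed to the bench; origin at the centre of its underside, z up. A slot 36 mm along its x and 12 mm along its y, 40 mm deep, holds the rod upright; lift the rod at least 40 mm to free it. Stand and tray are drawn to the left or the right of the manifold.
- plug: Loose square steel blind plug, 60 x 60 x 45 mm, about 300 g, its top level with the slanted face. Origin: centre of its underside; z points out of the bore (25 degrees from vertical, leaning to the robot side), y is level, x runs up the slope. 1.5 mm of play each side in the bore; only weight and friction hold it.
- plug_slot (a point): Centre of the plug's top, 45 mm above its origin, axes as plug. The 8 mm top plate has a slot 38 mm along y, 14 mm along x, over a hollow 46 x 46 mm, its floor 39 mm below this point. Put the lug in along y until the flange rests on the top (tip then 36 mm below this point).
- plug_groove (a point): Roof of a groove under the plug's top plate, 37 mm above its origin: 14 mm wide, along x, pads beside it reach 4 mm lower. Turn the seated lug 90 degrees, either way, to lie along x; lifted 16 mm it bears in the groove (tip then 25 mm above the plug's underside), cannot turn back and carries the plug.
- port: Slanted grey port block 150 (x, up the slope) x 160 (y) x 60 mm, fixed, top face 25 degrees from level, its centre 115 mm above the bench. Origin: centre of its lower face; z is the bore axis, pointing out towards the robot side and up; the 45 mm deep bore's floor is 15 mm above the origin. The whole manifold stands turned up to 15 degrees about the vertical.
- tray: Empty cardboard tray without dividers, fixed, 200 (x) x 160 (y) x 45 mm outside, walls and floor 5 mm; origin at the centre of its underside, z up.
- spool: Bystander: green solder spool, 60 mm across, 55 mm high; origin under its centre.
- fan: Bystander: black square fan 120 x 120 x 38 mm standing on edge; origin under its centre.
- boards: Bystander: stack of white circuit boards 112 x 82 x 36 mm; origin under its centre.
- tape: Bystander: off-white tape roll (open ring), 90 mm across, 40 mm high; origin under its centre.
- driver: Bystander: screwdriver with black handle, lying between the robot and the manifold; origin under its middle.
- pot: Bystander: small brass pot with two side handles, 70 mm across, 50 mm high; origin under its centre.
There are look-alikes about, which are no part of the job. Leave any green or pink look-alike of the rod alone.

How it is judged:
By the outcome, as a careful person would: the job done as asked, in the order asked, and still so for the second after the job is handed in, with the robot touching nothing.
It also fails if it takes over 58 s, if anything falls off the work surface, if the arm or the gripper's body presses on something with over 40 N, if the wrist force passes 120 N, or if a joint passes its speed limit or range.

### The arm

A 7-joint arm with a two-finger parallel gripper is mounted at the origin on the work surface. World frame = base frame: x ahead of the robot, y to its left, z up, the work surface at z = 0. Lengths are in m, angles in rad, forces in N, time in s.
With the tool pointing down it reaches from about 0.425 to 0.875 m from the base axis. Payload 4.7 kg.
Tool frame: the origin (TCP) lies at the very end of the fingers, on their centre line; the grasp point (between the pads) lies r.hold_point_z behind it (r.hold_point_z is the distance from the TCP to the grasp point, in m); z points along the fingers, y is the line along which they close (so a half turn about z gives the same grasp; the last joint's range is limited). The gripper opens to 87 mm and grips with 3 to 60 N. Pads are 19 mm wide; open, the fingers measure 117 mm over their backs; the gripper's body (75 mm by 190 mm) begins 51 mm behind the grasp point.
Start: joints at [0.014, 0.321, -0.07, 1.45, 0.023, 1.371, -0.057], TCP at [0.65, -0, 0.223] pointing down, gripper open.
Joint ranges: [-2.86, 2.86], [-0.3, 2.09], [-1.38, 1.24], [0.06, 2.45], [-1.56, 4.7], [0.09, 2.05], [-2.69, 2.69]. Speed limits (rad/s): [2.57, 2.57, 3.14, 3.14, 3.14, 3.14, 3.14].

### API

Orientations are given as a unit quaternion [w, x, y, z].
In Python, from station import readout, eyes, job, r gives the robot as it stands.
- The arm moves only by the shell command python3 -m pendant 'ROWS'. ROWS is JSON, a list of rows, each an object of numbers: "hand": the finger opening in mm, from 0 to 87; "x", "y", "z": the shift along the tool's x, y, z as a fraction of full scale; "ax", "ay", "az": the turn, a rotation vector about the tool's x, y, z as a fraction of full scale. In form: [{"hand": .., "x": .., "y": .., "z": .., "ax": .., "ay": .., "az": ..}, ...]. A call has 1 to 5 rows; each row is the pose to reach, as a shift and turn from the pose commanded when the call began, along the tool's axes at that moment, turning the shorter way round; what a row does not reach only later rows make up. Full scale, the value 1, is 400 mm for a shift and 360 degrees for a turn. A row lasts 1/8 s, in which the tool goes at most 62.5 mm and 10.7 degrees, less where a joint would pass 70% of its speed; a pose out of reach is approached as far as the arm can. A call with a number of a shift or a turn outside -1 to 1 is refused whole. A call with a gripper value outside its range is refused whole. The fingers move at their own pace and stop on an object; the grip force is fixed at half the most. Time passes only in rows, so rows that repeat a pose let the fingers close. It gives the time, the measured TCP pose, the force, the opening and the grip force at its end, in the units of the state.
- readout.observe(): the state, without advancing time (a new reading comes with each control period).
- eyes.snapshot(name): name is "scene" or "side" or "wrist"; returns (picture, depth): 400x640x3 uint8, red, green, blue; 400x640 float32, m along the optical axis (not along the pixel's ray), 0 where there is no reading.
- eyes.get_calibration(name): a dict with "fx", "fy", "cx", "cy" (pixels), "extrinsics" (4x4, takes a point from world to camera coordinates); the wrist camera has in their place "T_tool_cam" (4x4, takes a point from camera to tool coordinates, whose origin is the TCP and whose axes are the flange's). Camera axes: x right, y up, looking along -z (the intrinsics and any distortion apply to the point x, -y, -z); pixel columns grow to the right and rows downward; lengths in m; the calibration is good to about 2 mm. A picture is of the moment at which its call begins: read the wrist's pose just before it. get_calibration takes no time and is no camera call.
- job.finish_job(): hands the job in; it is judged then, once.
The state is a dict: "clock": time; "q": joint angles; "joint_velocities": joint speeds; "joint_efforts": joint torques, N m; "ee_pos": TCP position; "tcp_rot": TCP orientation; "wrist_force": force on the tool from outside, world axes, zero at the start; "wrist_torque": the same for the moment, N m; "gripper_width": finger opening in m; "finger_force": force on a finger pad.
Only numpy, scipy, OpenCV 4.12 (cv2) and the standard library are available. Lean on these libraries where they do the work, as an engineer would, in place of code of your own. Each camera call takes 0.05 s, during which the arm holds its last target. There are 200 camera calls.

## Working session

There is one attempt and no reset: what is moved stays moved. The work goes in short steps, Python scripts to look and compute and a shell command to move; the robot and the scene stay as the last step left them, time stands still between calls to the robot, and variables do not carry over. Pictures are saved under pics/ and viewed, at most 10 in all, crops included, and the job is handed in when it is done.

```bash
ls; mkdir -p pics
cat > h.py <<'E'
import numpy as np,cv2
from station import readout,eyes,job,r
from scipy.spatial.transform import Rotation as R
def Rq(q): return R.from_quat([q[1],q[2],q[3],q[0]])
def pose():
    s=readout.observe(); T=np.eye(4); T[:3,:3]=Rq(s['tcp_rot']).as_matrix(); T[:3,3]=s['ee_pos']; return T,s
def snap(name):
    T,s=pose(); im,d=eyes.snapshot(name); c=eyes.get_calibration(name)
    if name=='wrist': W=T@np.array(c['T_tool_cam'])
    else: W=np.linalg.inv(np.array(c['extrinsics']))
    return im,d,c,W
def cloud(d,c,W):
    v,u=np.mgrid[:d.shape[0],:d.shape[1]]
    p=np.stack([(u-c['cx'])/c['fx']*d,-(v-c['cy'])/c['fy']*d,-d],-1)
    P=p@W[:3,:3].T+W[:3,3]; P[d<=0]=np.nan; return P
def save(n,im): cv2.imwrite('pics/'+n+'.png',im[...,::-1])
E
python3 - <<'E'
from h import *
for n in ['scene','side']:
    im,d,c,W=snap(n); save(n,im); np.savez('/tmp/'+n,im=im,P=cloud(d,c,W)); print(n,{k:v for k,v in c.items() if k!='extrinsics'},W.round(3).tolist())
print(r.hold_point_z, readout.observe()); print(eyes.get_calibration('wrist'))
E
```

```text
pics
scene {'fx': 379.3224865056413, 'fy': 379.3224865056413, 'cx': 316.1064336162099, 'cy': 202.25620114867425} [[-0.684, -0.618, 0.387, 0.966], [0.729, -0.581, 0.362, 0.359], [0.001, 0.53, 0.848, 0.978], [0.0, 0.0, 0.0, 1.0]]
side {'fx': 362.68783191347967, 'fy': 362.68783191347967, 'cx': 322.30685809332533, 'cy': 197.3461953512126} [[0.809, 0.277, -0.518, 0.072], [-0.588, 0.416, -0.694, -0.668], [0.023, 0.866, 0.5, 0.539], [0.0, 0.0, 0.0, 1.0]]
0.0187 {'clock': 0.1, 'q': array([ 0.01408966,  0.32176835, -0.07010345,  1.4515242 ,  0.02261062,
        1.37080148, -0.0568984 ]), 'joint_velocities': array([-2.04163521e-03, -2.24251510e-03, -8.49163519e-04, -1.67040050e-03,
       -7.47469899e-05, -1.84669065e-03, -1.95960938e-04]), 'joint_efforts': array([ 1.37795760e-04, -4.92569017e+01, -4.06077392e-01, -3.13399816e+01,
       -6.42974046e-02,  3.95253638e-02,  6.49213871e-05]), 'ee_pos': array([ 6.49516048e-01, -3.36294657e-05,  2.21572843e-01]), 'tcp_rot': array([-5.71074424e-04,  7.07085647e-01,  7.07127396e-01, -6.39070121e-04]), 'wrist_force': array([0.55770381, 0.14100516, 0.00309413]), 'wrist_torque': array([-0.02274097,  0.02498233,  0.02107179]), 'finger_force': 0.0, 'gripper_width': 0.08709442366361934}
{'fx': 350.32670852707946, 'fy': 350.32670852707946, 'cx': 318.0586732311368, 'cy': 199.4547979574664, 'T_tool_cam': array([[ 2.72826518e-04,  9.66600637e-01,  2.56287211e-01,
         6.99298456e-02],
       [ 9.99999963e-01, -2.68344504e-04, -5.24588749e-05,
         3.33823304e-04],
       [ 1.80664826e-05,  2.56287216e-01, -9.66600674e-01,
        -1.62854235e-01],
       [ 0.00000000e+00,  0.00000000e+00,  0.00000000e+00,
         1.00000000e+00]])}
```

View pics/scene.png

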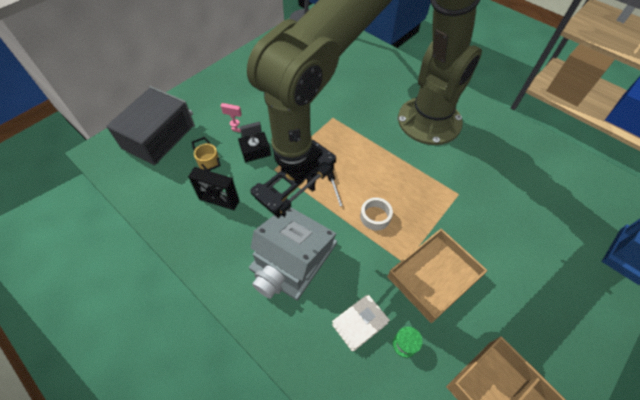

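View pics/side.png

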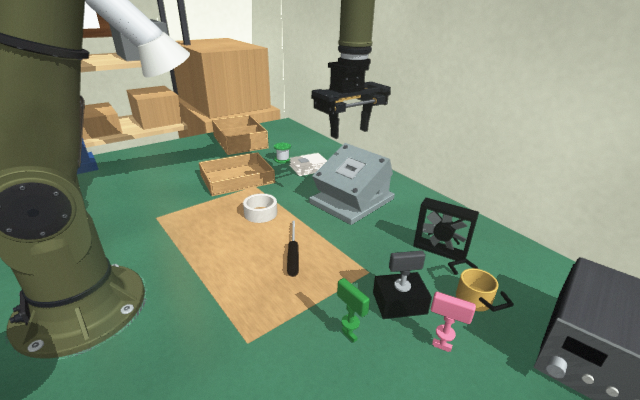

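The scene has three T-handled things. In the side picture they are the grey rod in the black stand (405,262), a green look-alike (352,297) and a pink look-alike (453,308). I choose the grey one. The plug is the square in the manifold's slanted face, side (350,167) and scene (296,232). The empty tray is at scene (437,272), and the one at (500,390) has a divider, so it's the wrong one. Next I measure these.

Run:
```python
from h import *
D=np.load('/tmp/side.npz');S=np.load('/tmp/scene.npz')
def show(n,P,box,zr):
    u0,u1,v0,v1=box; Q=P[v0:v1,u0:u1].reshape(-1,3); Q=Q[~np.isnan(Q[:,0])]; Q=Q[(Q[:,2]>zr[0])&(Q[:,2]<zr[1])]
    rect=cv2.minAreaRect(Q[:,:2].astype(np.float32)); print(n,len(Q),Q.min(0).round(3),Q.max(0).round(3),'mean',Q.mean(0).round(3),np.array(rect[0]).round(4),np.array(rect[1]).round(4),round(rect[2],1)); return Q
P=D['P']
show('handle side',P,(385,428,248,275),(.08,.14))
show('standtop side',P,(370,435,270,318),(.038,.05))
show('handle scene',S['P'],(236,272,118,165),(.1,.14))
show('standtop scene',S['P'],(236,272,118,165),(.035,.055))
show('green',P,(335,370,275,340),(.01,.2)); show('pink',P,(430,478,290,350),(.01,.2))
show('tray scene',S['P'],(385,490,228,320),(.038,.05))
show('driver',P,(280,300,220,280),(.005,.05))
show('tape',P,(240,280,192,222),(.03,.06))
show('fan',S['P'],(188,240,165,210),(.02,.2))
# plug plane
def plane(Q):
    for _ in range(5):
        m=np.median(Q,0) if _==0 else Q.mean(0); n=np.linalg.svd(Q-Q.mean(0),full_matrices=0)[2][2]; e=(Q-Q.mean(0))@n; Q=Q[abs(e)<max(.003,1.5*e.std())] if _<4 else Q
    n=n*np.sign(n[2]); print('plane',len(Q),n.round(4),'tilt',np.degrees(np.arccos(n[2])).round(2),'az',np.degrees(np.arctan2(n[1],n[0])).round(2),Q.mean(0).round(4),'std',e.std().round(4)); return n
for n,A,b in (('side',P,(335,375,152,185)),('scene',S['P'],(268,318,222,248))):
    Q=A[b[2]:b[3],b[0]:b[1]].reshape(-1,3); Q=Q[~np.isnan(Q[:,0])]; plane(Q)
a=cv2.resize(D['im'][230:330,330:480],(600,400),interpolation=2)
b=cv2.resize(D['im'][135:225,300:410],(489,400),interpolation=2); c=cv2.resize(S['im'][200:300,240:345],(300,286),interpolation=2)
o=np.zeros((600,800,3),np.uint8); o[:300,:400]=cv2.resize(a,(400,300)); o[:327,400:800]=cv2.resize(b,(400,327)); o[310:596,:300]=c
save('crop1',o)
```

```text
handle side 686 [ 0.481 -0.365  0.081] [ 0.542 -0.324  0.126] mean [ 0.507 -0.348  0.111] [ 0.5111 -0.3453] [0.0174 0.0642] 61.0
standtop side 1217 [ 0.456 -0.396  0.038] [ 0.568 -0.294  0.05 ] mean [ 0.507 -0.349  0.045] [ 0.5122 -0.3446] [0.073  0.0914] 62.7
handle scene 175 [ 0.485 -0.357  0.1  ] [ 0.544 -0.321  0.126] mean [ 0.515 -0.337  0.116] [ 0.5125 -0.3405] [0.0189 0.0634] 62.9
standtop scene 504 [ 0.46  -0.463  0.035] [ 0.568 -0.29   0.054] mean [ 0.514 -0.342  0.043] [ 0.493  -0.3774] [0.161  0.0901] 62.2
green 1057 [ 0.363 -0.382  0.01 ] [ 0.394 -0.317  0.118] mean [ 0.374 -0.354  0.084] [ 0.3782 -0.3498] [0.0641 0.0312] 77.3
pink 1576 [ 0.475 -0.49   0.01 ] [ 0.624 -0.389  0.118] mean [ 0.51  -0.456  0.076] [ 0.5514 -0.428 ] [0.1591 0.0811] 21.6
tray scene 597 [0.364 0.246 0.038] [0.584 0.429 0.049] mean [0.478 0.339 0.043] [0.4744 0.3373] [0.1603 0.202 ] 81.8
driver 425 [ 0.369 -0.168  0.005] [0.484 0.004 0.027] mean [ 0.405 -0.119  0.02 ] [ 0.429  -0.0793] [0.198  0.0248] 57.3
tape 331 [0.393 0.056 0.03 ] [0.483 0.149 0.042] mean [0.436 0.098 0.037] [0.4365 0.0994] [0.0888 0.0875] 60.5
fan 1182 [ 0.644 -0.412  0.02 ] [ 0.758 -0.215  0.123] mean [ 0.716 -0.276  0.088] [ 0.6898 -0.3151] [0.1189 0.169 ] 24.0
plane 1149 [-0.4147 -0.0715  0.9071] tilt 24.89 az -170.22 [0.6777 0.0013 0.116 ] std 0.0012
plane 1195 [-0.4172 -0.0758  0.9057] tilt 25.09 az -169.71 [0.6838 0.016  0.1191] std 0.0012
```

View pics/crop1.png

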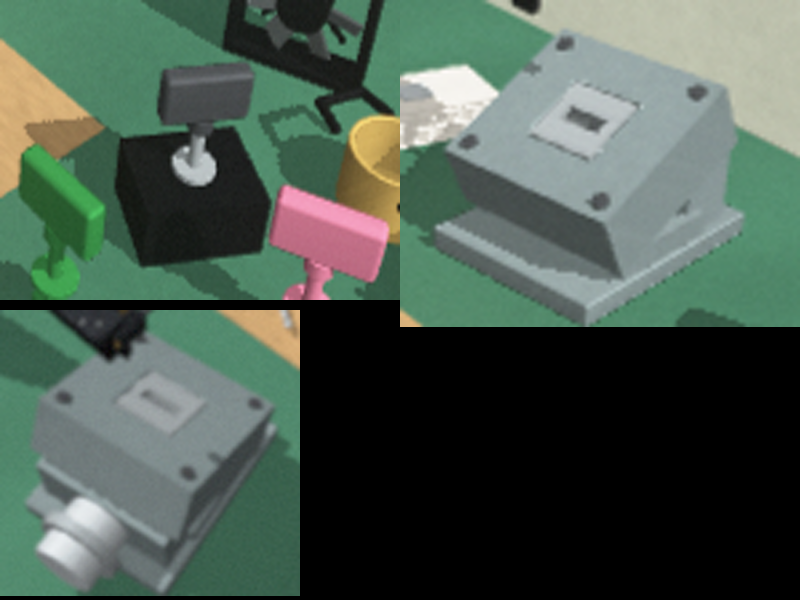

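The crop confirms the grey T-handle at (205,95), standing in the black stand between the green and pink look-alikes. The plug's slot shows at (585,118). Next I rectify the port face from all three cameras to locate the slot.

Run:
```python
from h import *
n=np.array([-.416,-.0737,.9064]);n/=np.linalg.norm(n)
y=np.cross([0,0,1],-n*[1,1,0]);y/=np.linalg.norm(y);x=np.cross(y,n);print(x,y,n)
p0=np.array([.68,.01,.1174]);
# put p0 on plane through mean
m=np.array([.6807,.0087,.1176]);p0=m-0*n
g=(np.arange(200)-100)*.0005
X=p0+g[::-1,None,None]*x+(-g[None,:,None])*y  # up=+x slope, left=+y
out=[]
for nm in ['wrist','side','scene']:
    im,d,c,W=snap(nm); 
    if nm=='wrist': np.savez('/tmp/wrist',im=im,P=cloud(d,c,W))
    C=np.linalg.inv(W); q=X@C[:3,:3].T+C[:3,3]
    u=c['fx']*q[...,0]/-q[...,2]+c['cx'];v=c['fy']*-q[...,1]/-q[...,2]+c['cy']
    w=cv2.remap(im,u.astype(np.float32),v.astype(np.float32),1); out.append(w)
    gr=cv2.cvtColor(w,cv2.COLOR_RGB2GRAY).astype(int)
    if nm=='wrist':
        P=cloud(d,c,W); Q=P[np.clip(v,0,399).astype(int),np.clip(u,0,639).astype(int)].reshape(-1,3);Q=Q[~np.isnan(Q[:,0])];e=(Q-p0)@n;print('off',np.median(e),len(Q))
o=np.hstack([cv2.resize(w,(266,266)) for w in out]); 
save('rect',np.vstack([o,cv2.resize(snap('wrist')[0],(480,300))[:, :798] if 0 else np.pad(cv2.resize(out and np.load('/tmp/wrist.npz')['im'],(480,300)),((0,0),(0,798-480),(0,0)))]))
P=np.load('/tmp/side.npz')['P'];im=np.load('/tmp/side.npz')['im'].astype(int)
pk=(im[...,0]>150)&(im[...,1]<150)&(im[...,2]>100)&(P[...,2]>.03);print('pink',P[pk].min(0),P[pk].max(0))
```

```text
[0.89248007 0.15811486 0.42246776] [-0.17444694  0.98466658  0.        ] [-0.41598988 -0.07369821  0.90637795]
off 0.0009879925724602587 39818
pink [ 0.10525019 -0.48993494  0.0336558 ] [1.08248546 1.99860109 0.28627582]
```

View pics/rect.png

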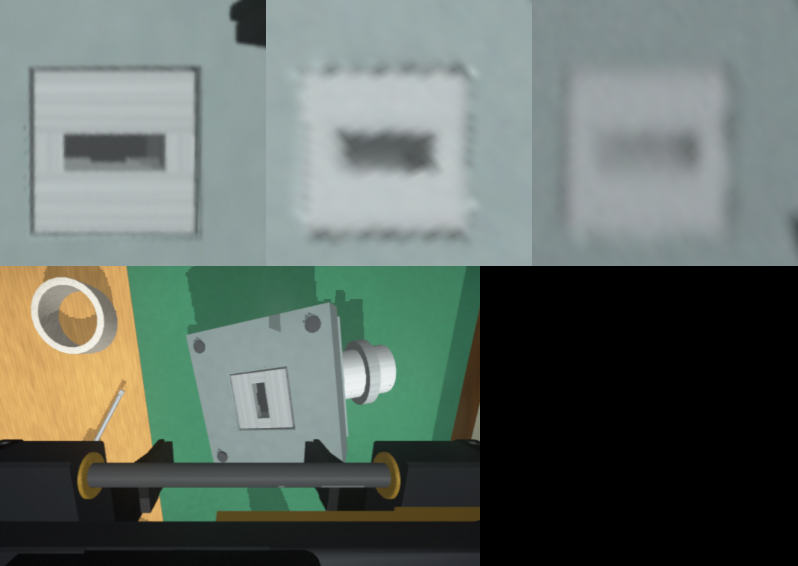

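Slot centre is about (0.673, 0.014, 0.115) and the bore normal is about (-0.416, -0.074, 0.906). The rod is at (0.5115, -0.343), with its handle long axis at azimuth 152°. Starting the reach.

```bash
cat >> h.py <<'E'
n=np.array([-.41599,-.0737,.90638]);yp=np.array([-.17445,.98467,0]);xp=np.cross(yp,n)
S=np.array([.6731,.0140,.1150])
def Rt(zaxis,xdir):
    z=np.array(zaxis,float);z/=np.linalg.norm(z);x=np.array(xdir,float);x-=z*(x@z);x/=np.linalg.norm(x)
    return np.stack([x,np.cross(z,x),z],1)
def go(p,Rm):
    T,s=pose(); d=T[:3,:3].T@(np.array(p)-T[:3,3])/.4; a=R.from_matrix(T[:3,:3].T@Rm).as_rotvec()/(2*np.pi)
    print('t',round(s['clock'],2),'p',T[:3,3].round(4),'F',s['wrist_force'].round(1),'w',round(s['gripper_width'],4),'q',s['q'].round(2)); print('shift',d.round(4),'turn',a.round(4))
def az(deg): a=np.radians(deg); return [np.cos(a),np.sin(a),0]
E
python3 -m pendant '[{"hand":50,"x":-0.86,"y":-0.345,"z":0.1,"az":-0.172},{"hand":50,"x":-0.86,"y":-0.345,"z":0.1,"az":-0.172},{"hand":50,"x":-0.86,"y":-0.345,"z":0.1,"az":-0.172},{"hand":50,"x":-0.86,"y":-0.345,"z":0.1,"az":-0.172},{"hand":50,"x":-0.86,"y":-0.345,"z":0.1,"az":-0.172}]'
python3 - <<'E'
from h import *
go([.5115,-.343,.16],Rt([0,0,-1],az(152)))
E
```

```text
t 0.25 p [ 6.498e-01 -1.000e-04  2.220e-01] F [ 0.1 -0.4  0. ] w 0.0874 q [ 0.01  0.32 -0.07  1.45  0.02  1.37 -0.06]
shift [-0.8573 -0.3455  0.1555] turn [-1.000e-04 -1.000e-04 -1.722e-01]validation failed for argument at $[0]...
```

```bash
python3 -m pendant '[{"hand":50,"x":-0.86,"y":-0.345,"z":0.1,"ax":0,"ay":0,"az":-0.172},{"hand":50,"x":-0.86,"y":-0.345,"z":0.1,"ax":0,"ay":0,"az":-0.172},{"hand":50,"x":-0.86,"y":-0.345,"z":0.1,"ax":0,"ay":0,"az":-0.172},{"hand":50,"x":-0.86,"y":-0.345,"z":0.1,"ax":0,"ay":0,"az":-0.172},{"hand":50,"x":-0.86,"y":-0.345,"z":0.1,"ax":0,"ay":0,"az":-0.172}]'
python3 - <<'E'
from h import *
go([.5115,-.343,.16],Rt([0,0,-1],az(152)))
E
```

```text
clock: 0.88
ee_pos: [0.5393, -0.2766, 0.1905]
tcp_rot: [0.0, 0.33, 0.944, -0.0]
wrist_force: [0.7, -0.1, 0.2]
gripper_width: 0.0516
finger_force: 0.0
t 0.88 p [ 0.5393 -0.2766  0.1905] F [ 0.7 -0.1  0.2] w 0.0516 q [ 0.44  0.24 -0.01  1.61  0.    1.29  1.33]
shift [-0.049  -0.1731  0.0763] turn [ 0.      0.0001 -0.0291]
```

```bash
python3 -m pendant '[{"hand":50,"x":-0.049,"y":-0.173,"z":0.076,"ax":0,"ay":0,"az":-0.029},{"hand":50,"x":-0.049,"y":-0.173,"z":0.076,"ax":0,"ay":0,"az":-0.029},{"hand":50,"x":-0.049,"y":-0.173,"z":0.076,"ax":0,"ay":0,"az":-0.029},{"hand":50,"x":-0.049,"y":-0.173,"z":0.076,"ax":0,"ay":0,"az":-0.029}]'
python3 - <<'E'
from h import *
im,d,c,W=snap('wrist'); P=cloud(d,c,W); 
Q=P[(P[...,2]>.117)&(P[...,2]<.13)&(abs(P[...,0]-.51)<.06)&(abs(P[...,1]+.343)<.06)]
r_=cv2.minAreaRect(Q[:,:2].astype(np.float32));print(len(Q),r_,np.median(Q[:,2]))
cv2.drawMarker
save('w1',im)
go([.5115,-.343,.0883],Rt([0,0,-1],az(152)))
E
```

```text
clock: 1.38
ee_pos: [0.5139, -0.3389, 0.1609]
tcp_rot: [0.001, 0.244, 0.97, 0.001]
wrist_force: [0.7, -0.6, 0.8]
gripper_width: 0.05
finger_force: 0.0
2335 ((0.5084170699119568, -0.3399789333343506), (0.01601332053542137, 0.055600203573703766), 62.85047149658203) 0.1252736993622972
t 1.43 p [ 0.514  -0.3388  0.161 ] F [-0.2  0.6  0.5] w 0.0503 q [ 0.54  0.28  0.01  1.62 -0.    1.23  1.62]
shift [ 0.0008 -0.0124  0.1818] turn [ 0.0002  0.0002 -0.0005]
```

View pics/w1.png

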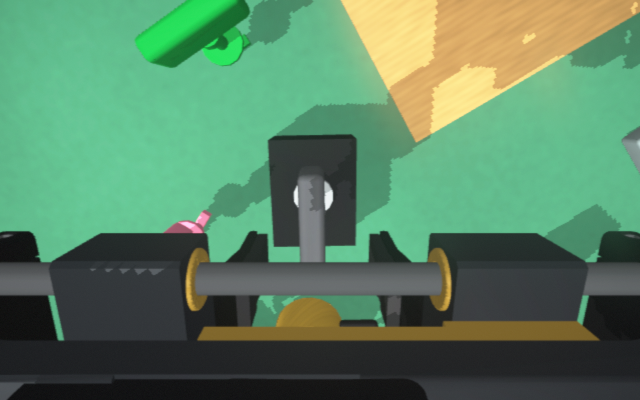

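The wrist view shows the grey handle (312,200) between the fingers, slightly off centre. Refined rod centre is (0.512, -0.342) at azimuth 152.7°. Descending.

```bash
python3 - <<'E'
from h import *
go([.5121,-.342,.0883],Rt([0,0,-1],az(152.7)))
E
python3 -m pendant '[{"hand":50,"x":0,"y":-0.0095,"z":0.09,"ax":0,"ay":0,"az":-0.002},{"hand":50,"x":0,"y":-0.0095,"z":0.182,"ax":0,"ay":0,"az":-0.002},{"hand":50,"x":0,"y":-0.0095,"z":0.182,"ax":0,"ay":0,"az":-0.002},{"hand":10,"x":0,"y":-0.0095,"z":0.182,"ax":0,"ay":0,"az":-0.002},{"hand":10,"x":0,"y":-0.0095,"z":0.182,"ax":0,"ay":0,"az":-0.002}]'
python3 -m pendant '[{"hand":10,"x":0,"y":0,"z":0,"ax":0,"ay":0,"az":0},{"hand":10,"x":0,"y":0,"z":0,"ax":0,"ay":0,"az":0},{"hand":10,"x":0,"y":0,"z":0,"ax":0,"ay":0,"az":0}]'
```

```text
t 1.43 p [ 0.514  -0.3388  0.161 ] F [-0.2  0.6  0.5] w 0.0503 q [ 0.54  0.28  0.01  1.62 -0.    1.23  1.62]
shift [ 0.0007 -0.0095  0.1818] turn [ 0.0002  0.0002 -0.0025]
clock: 2.05
ee_pos: [0.5119, -0.3448, 0.0897]
tcp_rot: [0.002, 0.239, 0.971, -0.001]
wrist_force: [-0.0, -1.0, -0.4]
gripper_width: 0.0373
finger_force: 0.0
clock: 2.42
ee_pos: [0.511, -0.3439, 0.0879]
tcp_rot: [0.001, 0.239, 0.971, 0.0]
wrist_force: [0.8, 2.3, 2.2]
gripper_width: 0.0159
finger_force: 30.0
```

```bash
python3 -m pendant '[{"hand":10,"x":0,"y":0,"z":-0.05,"ax":0,"ay":0,"az":0},{"hand":10,"x":0,"y":0,"z":-0.12,"ax":0,"ay":0,"az":0},{"hand":10,"x":0,"y":0,"z":-0.24,"ax":0,"ay":0,"az":0},{"hand":10,"x":0,"y":0,"z":-0.375,"ax":0,"ay":0,"az":0},{"hand":10,"x":0,"y":0,"z":-0.375,"ax":0,"ay":0,"az":0}]'
python3 - <<'E'
from h import *
# seated TCP = S + n*(.079-.036); tip clear above: S+n*(.079+.03)
go(S+n*(.0789+.045),Rt(-n,yp))
go(S+n*(.0789+.045),Rt(-n,-yp))
E
```

```text
clock: 3.05
ee_pos: [0.5121, -0.3467, 0.2443]
tcp_rot: [0.005, 0.239, 0.971, -0.002]
wrist_force: [1.2, -0.0, -1.8]
gripper_width: 0.0159
finger_force: 30.0
t 3.05 p [ 0.5121 -0.3467  0.2443] F [ 1.2 -0.  -1.8] w 0.0159 q [ 0.54  0.24  0.01  1.52 -0.    1.38  1.64]
shift [0.1669 0.9055 0.0393] turn [-0.064  -0.03    0.1431]
t 3.05 p [ 0.5121 -0.3467  0.2443] F [ 1.2 -0.  -1.8] w 0.0159 q [ 0.54  0.24  0.01  1.52 -0.    1.38  1.64]
shift [0.1669 0.9055 0.0393] turn [ 0.0358 -0.0765 -0.3481]
```

```bash
python3 -m pendant '[{"hand":10,"x":0.1,"y":0.9,"z":-0.05,"ax":-0.064,"ay":-0.03,"az":0.143},{"hand":10,"x":0.1,"y":0.9,"z":-0.05,"ax":-0.064,"ay":-0.03,"az":0.143},{"hand":10,"x":0.1,"y":0.9,"z":-0.05,"ax":-0.064,"ay":-0.03,"az":0.143},{"hand":10,"x":0.1,"y":0.9,"z":-0.05,"ax":-0.064,"ay":-0.03,"az":0.143},{"hand":10,"x":0.1,"y":0.9,"z":-0.05,"ax":-0.064,"ay":-0.03,"az":0.143}]'
python3 - <<'E'
from h import *
go(S+n*(.0789+.045),Rt(-n,yp))
E
```

```text
clock: 3.68
ee_pos: [0.6221, -0.0558, 0.2538]
tcp_rot: [0.125, 0.606, 0.77, 0.154]
wrist_force: [0.5, -0.8, -2.7]
gripper_width: 0.0159
finger_force: 30.0
t 3.67 p [ 0.6221 -0.0558  0.2538] F [ 0.5 -0.8 -2.7] w 0.0159 q [ 0.28 -0.01 -0.16  1.83 -0.17  0.96  0.44]
shift [0.1481 0.0061 0.0735] turn [-0.0058 -0.0032  0.0093]
```

```bash
python3 -m pendant '[{"hand":10,"x":0.148,"y":0.006,"z":0.073,"ax":-0.0058,"ay":-0.0032,"az":0.0093},{"hand":10,"x":0.148,"y":0.006,"z":0.073,"ax":-0.0058,"ay":-0.0032,"az":0.0093},{"hand":10,"x":0.148,"y":0.006,"z":0.073,"ax":-0.0058,"ay":-0.0032,"az":0.0093},{"hand":10,"x":0.148,"y":0.006,"z":0.073,"ax":-0.0058,"ay":-0.0032,"az":0.0093}]'
python3 - <<'E'
from h import *
go(S+n*(.0789+.045),Rt(-n,yp))
T,s=pose()
for nm in ['side','scene','wrist']:
    im,d,c,W=snap(nm)
    P=cloud(d,c,W); L=(P-T[:3,3])@T[:3,:3]   # tool coordinates
    m=(abs(L[...,0])<.04)&(abs(L[...,1])<.03)
    for lab,a,b in (('flange',.034,.045),('shaft',.047,.063),('lug',.066,.082)):
        k=m&(L[...,2]>a)&(L[...,2]<b)
        if k.sum()>3: q=L[k]; print(nm,lab,k.sum(),q.min(0).round(4),q.max(0).round(4))
    if nm!='wrist':
        C=np.linalg.inv(W);g=C[:3,:3]@(T[:3,3]+T[:3,2]*.07)+C[:3,3];u=int(c['fx']*g[0]/-g[2]+c['cx']);v=int(c['fy']*-g[1]/-g[2]+c['cy']);print(u,v)
        cr=cv2.resize(im[max(v-60,0):v+60,u-65:u+65],(390,360),interpolation=2)
    else: cr=cv2.resize(im,(390,360))
    o=cr if nm=='side' else np.hstack([o,cr]) if nm=='scene' else o
save('pre',o)
E
```

```text
clock: 4.18
ee_pos: [0.6221, 0.0014, 0.2285]
tcp_rot: [0.14, 0.626, 0.749, 0.165]
wrist_force: [-0.4, -0.5, -3.0]
gripper_width: 0.0156
finger_force: 30.0
t 4.17 p [0.6221 0.0014 0.2285] F [-0.4 -0.5 -3. ] w 0.0156 q [ 0.23 -0.04 -0.22  1.91 -0.11  0.84  0.24]
shift [ 0.0088 -0.001   0.0028] turn [-0.      0.0001  0.0006]
side flange 77 [-0.018  -0.0154  0.0344] [0.0128 0.0154 0.0435]
side shaft 13 [-0.0067 -0.0058  0.0539] [-0.0031  0.003   0.0627]
side lug 39 [-0.0183 -0.0041  0.0665] [0.0144 0.0045 0.0793]
346 152
scene flange 80 [-0.0144 -0.0126  0.0342] [0.0154 0.0166 0.0448]
scene shaft 15 [-0.0034 -0.0004  0.0517] [0.0053 0.0061 0.0618]
scene lug 66 [-0.0163 -0.0057  0.0661] [0.0169 0.005  0.0808]
298 214
wrist flange 212 [-0.0044 -0.0145  0.0353] [0.0116 0.0165 0.0418]
wrist lug 40 [ 0.0152 -0.0021  0.0661] [0.0164 0.0054 0.0727]
```

View pics/pre.png

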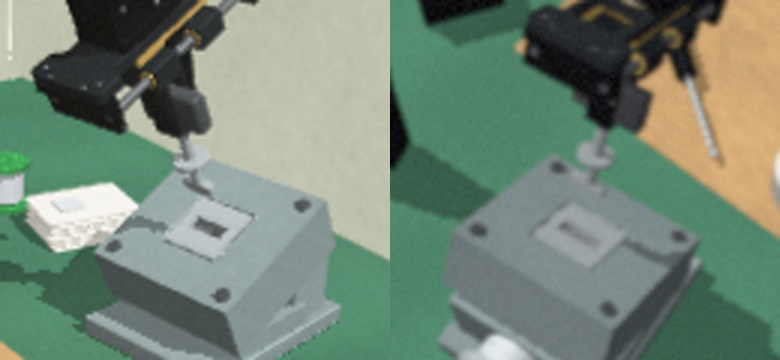

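The side (200,190) and scene (595,185) views show the rod hanging straight from the gripper, above the slot and parallel to it. Its offset in the hand is under 1 mm. I align, then lower it along the bore.

```bash
python3 -m pendant '[{"hand":10,"x":0.01,"y":-0.001,"z":0.003,"ax":0,"ay":0,"az":0.0006},{"hand":10,"x":0.01,"y":-0.001,"z":0.05,"ax":0,"ay":0,"az":0.0006},{"hand":10,"x":0.01,"y":-0.001,"z":0.1,"ax":0,"ay":0,"az":0.0006},{"hand":10,"x":0.01,"y":-0.001,"z":0.12,"ax":0,"ay":0,"az":0.0006},{"hand":10,"x":0.01,"y":-0.001,"z":0.13,"ax":0,"ay":0,"az":0.0006}]'
python3 - <<'E'
from h import *
go(S+n*(.0789-.034)+.0005*yp,Rt(-n,yp))
E
```

```text
clock: 4.95
ee_pos: [0.6422, 0.0116, 0.1796]
tcp_rot: [0.138, 0.626, 0.749, 0.165]
wrist_force: [-0.0, 0.1, -2.0]
gripper_width: 0.0157
finger_force: 30.0
t 4.95 p [0.6422 0.0116 0.1796] F [-0.   0.1 -2. ] w 0.0157 q [ 0.21  0.05 -0.24  1.93 -0.08  0.74  0.2 ]
shift [-0.0065  0.0019  0.0666] turn [-0.0003 -0.0002  0.0003]
```

```bash
python3 -m pendant '[{"hand":10,"x":-0.003,"y":0.001,"z":0.005,"ax":0,"ay":0,"az":0},{"hand":10,"x":-0.003,"y":0.001,"z":0.005,"ax":0,"ay":0,"az":0}]'
python3 - <<'E'
from h import *
go(S+n*(.0789-.034)+.0005*yp,Rt(-n,yp))
E
```

```text
clock: 5.2
ee_pos: [0.6439, 0.0103, 0.1795]
tcp_rot: [0.139, 0.626, 0.749, 0.166]
wrist_force: [-0.2, 0.0, -2.4]
gripper_width: 0.016
finger_force: 30.0
t 5.2 p [0.6439 0.0103 0.1795] F [-0.2  0.  -2.4] w 0.016 q [ 0.21  0.05 -0.24  1.93 -0.08  0.73  0.2 ]
shift [-0.0024 -0.0017  0.065 ] turn [ 0.     -0.0001  0.0003]
```

```bash
python3 -m pendant '[{"hand":10,"x":-0.002,"y":-0.001,"z":0.015,"ax":0,"ay":0,"az":0},{"hand":10,"x":-0.002,"y":-0.001,"z":0.03,"ax":0,"ay":0,"az":0},{"hand":10,"x":-0.002,"y":-0.001,"z":0.045,"ax":0,"ay":0,"az":0},{"hand":10,"x":-0.002,"y":-0.001,"z":0.06,"ax":0,"ay":0,"az":0},{"hand":10,"x":-0.002,"y":-0.001,"z":0.062,"ax":0,"ay":0,"az":0}]'
python3 - <<'E'
from h import *
go(S+n*(.0789-.036)+.0005*yp,Rt(-n,yp))
E
```

```text
clock: 5.82
ee_pos: [0.6535, 0.0116, 0.1555]
tcp_rot: [0.138, 0.626, 0.749, 0.165]
wrist_force: [-0.4, 0.7, -2.3]
gripper_width: 0.016
finger_force: 30.0
t 5.83 p [0.6535 0.0116 0.1555] F [-0.4  0.7 -2.3] w 0.016 q [ 0.21  0.09 -0.24  1.93 -0.07  0.69  0.19]
shift [-0.0015  0.0019  0.0054] turn [-0.0003 -0.0002  0.0003]
```

```bash
python3 -m pendant '[{"hand":10,"x":0,"y":0,"z":0,"ax":0,"ay":0,"az":-0.028},{"hand":10,"x":0,"y":0,"z":0,"ax":0,"ay":0,"az":-0.056},{"hand":10,"x":0,"y":0,"z":0,"ax":0,"ay":0,"az":-0.084},{"hand":10,"x":0,"y":0,"z":0,"ax":0,"ay":0,"az":-0.112},{"hand":10,"x":0,"y":0,"z":0,"ax":0,"ay":0,"az":-0.14}]'
python3 - <<'E'
from h import *
go(S+n*(.0789-.034),Rt(-n,-xp))
E
```

```text
clock: 6.45
ee_pos: [0.6538, 0.0115, 0.1566]
tcp_rot: [0.197, 0.245, 0.945, 0.09]
wrist_force: [0.1, 0.7, -2.4]
gripper_width: 0.0157
finger_force: 30.0
t 6.45 p [0.6538 0.0115 0.1566] F [ 0.1  0.7 -2.4] w 0.0157 q [ 0.26  0.1  -0.3   1.93 -0.06  0.69  1.07]
shift [-0.0015 -0.0018  0.0025] turn [ 1.000e-04 -1.000e-04 -1.087e-01]
```

```bash
python3 -m pendant '[{"hand":10,"x":-0.001,"y":-0.001,"z":0,"ax":0,"ay":0,"az":-0.028},{"hand":10,"x":-0.001,"y":-0.001,"z":0,"ax":0,"ay":0,"az":-0.056},{"hand":10,"x":-0.001,"y":-0.001,"z":0,"ax":0,"ay":0,"az":-0.084},{"hand":10,"x":-0.001,"y":-0.001,"z":0,"ax":0,"ay":0,"az":-0.1085},{"hand":10,"x":-0.001,"y":-0.001,"z":0,"ax":0,"ay":0,"az":-0.1085}]'
python3 - <<'E'
from h import *
go(S+n*(.0789-.020),Rt(-n,-xp))
E
```

```text
clock: 7.08
ee_pos: [0.654, 0.0109, 0.1566]
tcp_rot: [0.215, -0.081, 0.973, 0.02]
wrist_force: [-0.0, 0.0, -2.5]
gripper_width: 0.0157
finger_force: 30.0
t 7.08 p [0.654  0.0109 0.1566] F [-0.   0.  -2.5] w 0.0157 q [ 0.31  0.1  -0.35  1.93 -0.05  0.69  1.74]
shift [ 0.0001 -0.0007 -0.0325] turn [ 0.0001 -0.     -0.0014]
```

```bash
python3 -m pendant '[{"hand":10,"x":0,"y":-0.0007,"z":-0.01,"ax":0,"ay":0,"az":-0.001},{"hand":10,"x":0,"y":-0.0007,"z":-0.02,"ax":0,"ay":0,"az":-0.001},{"hand":10,"x":0,"y":-0.0007,"z":-0.03,"ax":0,"ay":0,"az":-0.001},{"hand":10,"x":0,"y":-0.0007,"z":-0.04,"ax":0,"ay":0,"az":-0.001},{"hand":10,"x":0,"y":-0.0007,"z":-0.05,"ax":0,"ay":0,"az":-0.001}]'
python3 - <<'E'
from h import *
go(S+n*(.0789+.045),Rt(-n,-xp))
E
```

```text
clock: 7.7
ee_pos: [0.6449, 0.0092, 0.174]
tcp_rot: [0.215, -0.085, 0.973, 0.02]
wrist_force: [0.1, 0.2, -4.2]
gripper_width: 0.0155
finger_force: 30.0
t 7.7 p [0.6449 0.0092 0.174 ] F [ 0.1  0.2 -4.2] w 0.0155 q [ 0.32  0.06 -0.35  1.93 -0.07  0.73  1.76]
shift [-0.0022 -0.0004 -0.1458] turn [ 0.0002 -0.0003 -0.0002]
```

```bash
python3 -m pendant '[{"hand":10,"x":-0.001,"y":-0.0004,"z":-0.03,"ax":0,"ay":0,"az":0},{"hand":10,"x":-0.001,"y":-0.0004,"z":-0.06,"ax":0,"ay":0,"az":0},{"hand":10,"x":-0.001,"y":-0.0004,"z":-0.09,"ax":0,"ay":0,"az":0},{"hand":10,"x":-0.001,"y":-0.0004,"z":-0.12,"ax":0,"ay":0,"az":0},{"hand":10,"x":-0.001,"y":-0.0004,"z":-0.15,"ax":0,"ay":0,"az":0}]'
python3 - <<'E'
from h import *
go(S+n*(.0789+.09),Rt(-n,-xp))
im,d,c,W=snap('side'); save('drawn',np.hstack([im[60:240,230:450],snap('scene')[0][130:310,200:420]]))
E
```

```text
clock: 8.32
ee_pos: [0.6207, 0.0045, 0.2301]
tcp_rot: [0.215, -0.085, 0.973, 0.019]
wrist_force: [1.1, -0.2, -4.9]
gripper_width: 0.0155
finger_force: 30.0
t 8.32 p [0.6207 0.0045 0.2301] F [ 1.1 -0.2 -4.9] w 0.0155 q [ 0.34 -0.04 -0.33  1.91 -0.12  0.84  1.8 ]
shift [ 0.0009  0.0005 -0.1053] turn [ 0.0001 -0.     -0.0001]
```

View pics/drawn.png

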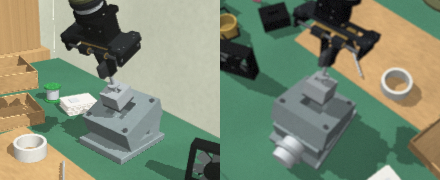

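The plug is fully out of the bore and hanging on the puller, at side crop (120,97) and scene crop (325,88). I draw it a little further along the axis, then carry it to the tray.

```bash
python3 -m pendant '[{"hand":10,"x":0,"y":0,"z":-0.03,"ax":0,"ay":0,"az":0},{"hand":10,"x":0,"y":0,"z":-0.06,"ax":0,"ay":0,"az":0},{"hand":10,"x":0,"y":0,"z":-0.06,"ax":0,"ay":0,"az":0}]'
python3 - <<'E'
from h import *
go([.4744,.3373,.24],Rt([0,0,-1],az(172)))
E
```

```text
clock: 8.8
ee_pos: [0.6117, 0.0027, 0.2526]
tcp_rot: [0.217, -0.085, 0.972, 0.019]
wrist_force: [-1.0, -0.5, -3.9]
gripper_width: 0.0159
finger_force: 30.0
t 8.8 p [0.6117 0.0027 0.2526] F [-1.  -0.5 -3.9] w 0.0159 q [ 0.34 -0.08 -0.33  1.9  -0.13  0.89  1.82]
shift [ 0.1881  0.8834 -0.053 ] turn [0.011  0.0692 0.0492]
```

```bash
python3 -m pendant '[{"hand":10,"x":0.01,"y":0.06,"z":-0.02,"ax":0.001,"ay":0.005,"az":0.004},{"hand":10,"x":0.04,"y":0.15,"z":-0.03,"ax":0.002,"ay":0.013,"az":0.009},{"hand":10,"x":0.06,"y":0.25,"z":-0.04,"ax":0.003,"ay":0.021,"az":0.014},{"hand":10,"x":0.08,"y":0.35,"z":-0.045,"ax":0.0045,"ay":0.029,"az":0.02},{"hand":10,"x":0.1,"y":0.45,"z":-0.05,"ax":0.006,"ay":0.037,"az":0.026}]'
python3 - <<'E'
from h import *
go([.4744,.3373,.24],Rt([0,0,-1],az(172)))
E
```

```text
clock: 9.43
ee_pos: [0.5355, 0.1739, 0.2526]
tcp_rot: [0.1, -0.003, 0.995, 0.009]
wrist_force: [1.1, 0.8, -5.1]
gripper_width: 0.0159
finger_force: 29.9
t 9.43 p [0.5355 0.1739 0.2526] F [ 1.1  0.8 -5.1] w 0.0159 q [ 0.18 -0.01 -0.57  1.78  0.06  1.18  1.17]
shift [0.1546 0.409  0.0077] turn [0.0051 0.0317 0.023 ]
```

```bash
python3 -m pendant '[{"hand":10,"x":0.035,"y":0.09,"z":0.002,"ax":0.001,"ay":0.007,"az":0.005},{"hand":10,"x":0.073,"y":0.19,"z":0.003,"ax":0.002,"ay":0.015,"az":0.011},{"hand":10,"x":0.11,"y":0.29,"z":0.005,"ax":0.004,"ay":0.023,"az":0.017},{"hand":10,"x":0.14,"y":0.37,"z":0.008,"ax":0.005,"ay":0.03,"az":0.022},{"hand":10,"x":0.155,"y":0.41,"z":0.008,"ax":0.005,"ay":0.0317,"az":0.023}]'
python3 - <<'E'
from h import *
T,s=pose(); 
go([.4744,.3373,.125],Rt([0,0,-1],az(172)))
for nm in ('side','scene'):
    im,d,c,W=snap(nm);P=cloud(d,c,W)
    Q=P[(P[...,2]<.225)&(P[...,2]>.06)&(np.hypot(P[...,0]-T[0,3],P[...,1]-T[1,3])<.055)]
    print(nm,len(Q),Q.min(0).round(3),Q.max(0).round(3))
    t=P[(P[...,2]>.038)&(P[...,2]<.05)&(np.hypot(P[...,0]-.474,P[...,1]-.337)<.14)]
    print('tray',cv2.minAreaRect(t[:,:2].astype(np.float32)))
    cr=cv2.resize(im[100:220,170:300] if nm=='side' else im[180:330,370:510],(390,380)); o=cr if nm=='side' else np.hstack([o,cr])
save('overtray',o)
E
```

```text
clock: 10.05
ee_pos: [0.4739, 0.3391, 0.2391]
tcp_rot: [-0.0, 0.068, 0.998, 0.001]
wrist_force: [0.2, -0.6, -4.8]
gripper_width: 0.0161
finger_force: 29.9
t 10.05 p [0.4739 0.3391 0.2391] F [ 0.2 -0.6 -4.8] w 0.0161 q [-0.05  0.23 -0.71  1.58  0.15  1.38  0.65]
shift [-0.002  -0.005   0.2853] turn [ 0.0004 -0.0001  0.0005]
side 556 [0.438 0.301 0.134] [0.503 0.371 0.225]
tray ((0.4744359850883484, 0.33457937836647034), (0.16562232375144958, 0.20026487112045288), 81.80909729003906)
scene 821 [0.437 0.309 0.133] [0.506 0.377 0.212]
tray ((0.4745257496833801, 0.3374340534210205), (0.15985679626464844, 0.20212902128696442), 81.73698425292969)
```

View pics/overtray.png

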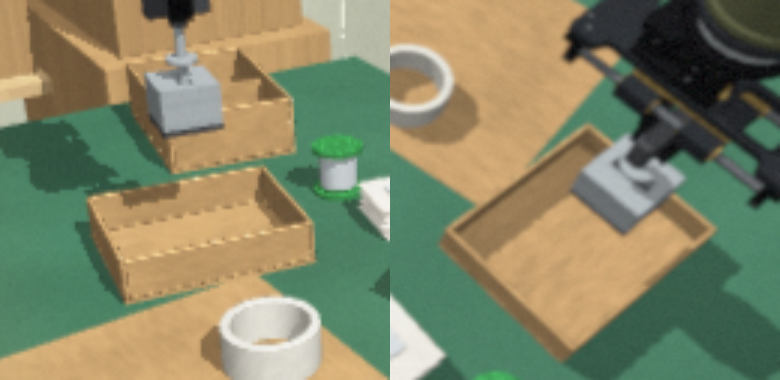

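The plug hangs upright above the empty tray: side (185,100), scene (630,185), with the tray at (200,235) and (580,240). Its underside is at z≈0.134. Lowering now.

```bash
python3 -m pendant '[{"hand":10,"x":-0.002,"y":-0.005,"z":0.06,"ax":0,"ay":0,"az":0},{"hand":10,"x":-0.002,"y":-0.005,"z":0.13,"ax":0,"ay":0,"az":0},{"hand":10,"x":-0.002,"y":-0.005,"z":0.2,"ax":0,"ay":0,"az":0},{"hand":10,"x":-0.002,"y":-0.005,"z":0.26,"ax":0,"ay":0,"az":0},{"hand":10,"x":-0.002,"y":-0.005,"z":0.29,"ax":0,"ay":0,"az":0}]'
python3 -m pendant '[{"hand":10,"x":0,"y":0,"z":0.006,"ax":0,"ay":0,"az":0},{"hand":10,"x":0,"y":0,"z":0.012,"ax":0,"ay":0,"az":0}]'
```

```text
clock: 10.78
ee_pos: [0.4754, 0.3323, 0.1223]
tcp_rot: [0.0, 0.07, 0.998, -0.001]
wrist_force: [0.5, -0.7, -4.1]
gripper_width: 0.016
finger_force: 29.9
clock: 11.02
ee_pos: [0.4758, 0.3342, 0.1197]
tcp_rot: [0.001, 0.069, 0.998, 0.0]
wrist_force: [-0.1, -0.7, -4.0]
gripper_width: 0.0159
finger_force: 29.9
```

```bash
for i in 1; do python3 -m pendant '[{"hand":10,"x":0,"y":0,"z":0.005,"ax":0,"ay":0,"az":0},{"hand":10,"x":0,"y":0,"z":0.01,"ax":0,"ay":0,"az":0},{"hand":10,"x":0,"y":0,"z":0.015,"ax":0,"ay":0,"az":0},{"hand":10,"x":0,"y":0,"z":0.02,"ax":0,"ay":0,"az":0},{"hand":10,"x":0,"y":0,"z":0.025,"ax":0,"ay":0,"az":0}]'; done
python3 -m pendant '[{"hand":10,"x":0,"y":0,"z":0.005,"ax":0,"ay":0,"az":0},{"hand":10,"x":0,"y":0,"z":0.01,"ax":0,"ay":0,"az":0},{"hand":10,"x":0,"y":0,"z":0.015,"ax":0,"ay":0,"az":0},{"hand":10,"x":0,"y":0,"z":0.015,"ax":0,"ay":0,"az":0}]'
```

```text
clock: 11.65
ee_pos: [0.4749, 0.334, 0.1086]
tcp_rot: [0.0, 0.069, 0.998, -0.0]
wrist_force: [1.1, -0.8, -2.5]
gripper_width: 0.0159
finger_force: 29.9
clock: 12.15
ee_pos: [0.4749, 0.3339, 0.1026]
tcp_rot: [0.0, 0.069, 0.998, -0.0]
wrist_force: [0.4, -0.7, -2.5]
gripper_width: 0.0155
finger_force: 29.9
```

The plug now rests on the floor, since the load has dropped back to the rod's weight alone. I lower the rod until its flange nearly rests, then release.

```bash
python3 -m pendant '[{"hand":10,"x":0,"y":0,"z":0.007,"ax":0,"ay":0,"az":0},{"hand":10,"x":0,"y":0,"z":0.013,"ax":0,"ay":0,"az":0},{"hand":10,"x":0,"y":0,"z":0.018,"ax":0,"ay":0,"az":0},{"hand":10,"x":0,"y":0,"z":0.022,"ax":0,"ay":0,"az":0},{"hand":10,"x":0,"y":0,"z":0.022,"ax":0,"ay":0,"az":0}]'
python3 -m pendant '[{"hand":10,"x":0,"y":0,"z":0.002,"ax":0,"ay":0,"az":0},{"hand":10,"x":0,"y":0,"z":0.002,"ax":0,"ay":0,"az":0}]'
```

```text
clock: 12.78
ee_pos: [0.4749, 0.3338, 0.0938]
tcp_rot: [0.0, 0.069, 0.998, -0.0]
wrist_force: [-1.0, 0.8, -1.7]
gripper_width: 0.0159
finger_force: 29.9
clock: 13.02
ee_pos: [0.475, 0.3339, 0.0931]
tcp_rot: [0.0, 0.069, 0.998, -0.0]
wrist_force: [-0.2, 0.4, -1.6]
gripper_width: 0.0158
finger_force: 29.9
```

Flange contact has begun. Opening the fingers, holding for a moment, then rising.

```bash
python3 -m pendant '[{"hand":50,"x":0,"y":0,"z":0,"ax":0,"ay":0,"az":0},{"hand":50,"x":0,"y":0,"z":0,"ax":0,"ay":0,"az":0},{"hand":50,"x":0,"y":0,"z":0,"ax":0,"ay":0,"az":0},{"hand":50,"x":0,"y":0,"z":0,"ax":0,"ay":0,"az":0},{"hand":50,"x":0,"y":0,"z":0,"ax":0,"ay":0,"az":0}]'
python3 -m pendant '[{"hand":50,"x":0,"y":0,"z":-0.05,"ax":0,"ay":0,"az":0},{"hand":50,"x":0,"y":0,"z":-0.13,"ax":0,"ay":0,"az":0},{"hand":50,"x":0,"y":0,"z":-0.25,"ax":0,"ay":0,"az":0},{"hand":50,"x":0,"y":0,"z":-0.37,"ax":0,"ay":0,"az":0},{"hand":50,"x":0,"y":0,"z":-0.37,"ax":0,"ay":0,"az":0}]'
python3 - <<'E'
from h import *
im=snap('side')[0];s=snap('scene')[0]
save('end',np.hstack([cv2.resize(im[100:220,170:300],(390,380)),cv2.resize(s[180:330,370:510],(390,380))]))
a=np.load('/tmp/side.npz')['im'].astype(int); print('changed', [(k,int((abs(a-im).sum(-1)>120)[b[2]:b[3],b[0]:b[1]].sum())) for k,b in dict(driver=(280,305,220,280),tape=(240,280,192,222),green=(335,370,275,340),pink=(430,478,290,350),fan=(412,478,195,260),pot=(455,515,265,310)).items()])
E
```

```text
clock: 13.65
ee_pos: [0.4749, 0.334, 0.0932]
tcp_rot: [0.0, 0.069, 0.998, -0.0]
wrist_force: [0.2, 0.3, 1.1]
gripper_width: 0.0489
finger_force: 0.0
clock: 14.28
ee_pos: [0.4766, 0.3362, 0.2472]
tcp_rot: [0.004, 0.069, 0.998, 0.003]
wrist_force: [-0.2, 1.0, -0.9]
gripper_width: 0.0501
finger_force: 0.0
changed [('driver', 0), ('tape', 0), ('green', 102), ('pink', 0), ('fan', 0), ('pot', 0)]
```

View pics/end.png

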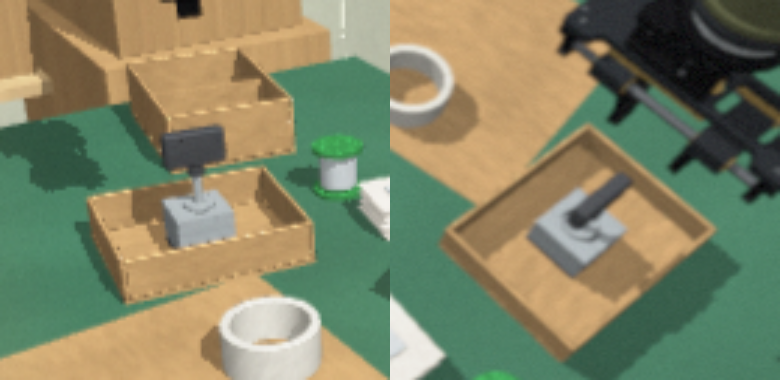

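The plug stands upright in the tray at side (200,220) and scene (578,232), with the puller upright in it and the gripper clear. The only change in the look-alike and bystander crops I compared is a small one around the green look-alike. I take it for shadow, since the arm never went near it.

```bash
python3 -c "
from h import *
print(job.finish_job())"
```

```text
the job is handed in; nothing more can be done
None
```

I drew the plug out with the locked puller, stood it upright in the empty tray, released it with the puller still in it, and handed the job in at about 14.4 s of the 58 s; no verdict was shown.

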